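# Load the coupling test chamber and lock it to torque

## Task

Lift all the brass couplings off the pegs of the blue rack and set them down side by side, none on top of another, inside the green test chamber. Then lower the clear cover gently until it is fully shut, and only then turn the wrench on the locking spindle clockwise until the spindle comes up tight and the wrench clicks (its handle gives); stop there without pushing the handle on to the end of its click travel, let go, and leave the other things on the table where they are.

Things in the scene. Friction and masses are not known exactly. Their poses are not given: they have to be found in the camera images.
- rack: fixed peg rack: an upright blue panel 200 mm long (its x), 10 mm thick (y), top 140 mm above the table, on a foot 200 x 50 x 10 mm. Origin under its centre, on the table. Four steel pegs stick out square from the panel, 120 mm above the table, two to its -y side and two to its +y side, at x = -50 and +50 mm
- peg0 (a point): point on a peg's axis, 45 mm out from the rack's middle plane: a hung coupling's middle is below it. The peg, 10 mm round, runs level along the rack's -y to 77 mm out; its end is turned up, its top 16 mm above the axis: a coupling must rise 11 to 28 mm, then be drawn outwards 55 mm or more to come off
- peg1 (a point): point on a peg's axis, 45 mm out from the rack's middle plane: a hung coupling's middle is below it. The peg, 10 mm round, runs level along the rack's -y to 77 mm out; its end is turned up, its top 16 mm above the axis: a coupling must rise 11 to 28 mm, then be drawn outwards 55 mm or more to come off
- peg2 (a point): point on a peg's axis, 45 mm out from the rack's middle plane: a hung coupling's middle is below it. The peg, 10 mm round, runs level along the rack's +y to 77 mm out; its end is turned up, its top 16 mm above the axis: a coupling must rise 11 to 28 mm, then be drawn outwards 55 mm or more to come off
- peg3 (a point): point on a peg's axis, 45 mm out from the rack's middle plane: a hung coupling's middle is below it. The peg, 10 mm round, runs level along the rack's +y to 77 mm out; its end is turned up, its top 16 mm above the axis: a coupling must rise 11 to 28 mm, then be drawn outwards 55 mm or more to come off
- coupling0: brass octagonal hose coupling: a thick ring, 60 mm across its outer flats, bore 38 mm across flats, 34 mm long, about 0.4 kg. Origin at its middle, bore along its own y; flats face its own +-x, +-z and the diagonals. Hung, its bore lies along the peg, the bore's upper flat on the peg, its middle 14 mm below the peg's axis. May be absent
- coupling1: brass octagonal hose coupling: a thick ring, 60 mm across its outer flats, bore 38 mm across flats, 34 mm long, about 0.4 kg. Origin at its middle, bore along its own y; flats face its own +-x, +-z and the diagonals. Hung, its bore lies along the peg, the bore's upper flat on the peg, its middle 14 mm below the peg's axis. May be absent
- coupling2: brass octagonal hose coupling: a thick ring, 60 mm across its outer flats, bore 38 mm across flats, 34 mm long, about 0.4 kg. Origin at its middle, bore along its own y; flats face its own +-x, +-z and the diagonals. Hung, its bore lies along the peg, the bore's upper flat on the peg, its middle 14 mm below the peg's axis. May be absent
- coupling3: brass octagonal hose coupling: a thick ring, 60 mm across its outer flats, bore 38 mm across flats, 34 mm long, about 0.4 kg. Origin at its middle, bore along its own y; flats face its own +-x, +-z and the diagonals. Hung, its bore lies along the peg, the bore's upper flat on the peg, its middle 14 mm below the peg's axis. May be absent
- chamber: fixed green open-topped test chamber, outer 160 (x) x 270 (y) x 75 mm high, walls and floor 5 mm (inside 150 x 260, 70 deep). Origin under its centre on the table, z up. On its -y side stands a green gearbox block, 60 mm high, that carries the locking spindle
- cover (a joint): angle of the clear cover: 0 fully shut, 1.8 fully open, about 1.6 (upright) at the start. Its hinge lies along the chamber's +x rim; a stiff hinge keeps it where it is left, up to 5 N at the bar moves it. Slamming means shutting the last 0.15 rad faster than 0.7 rad/s
- cover_hinge (a point): middle of the cover's hinge line (parallel to the chamber's y), 80 mm from the chamber's middle, 80 mm above the table
- cover_bar (a point): middle of the red round bar (16 mm thick, 130 mm long, free for 100 mm between its two arms) at the cover's free edge, parallel to the hinge and 205 mm from it; with the cover shut it lies level with the hinge, 45 mm in front of the chamber's -x wall; with the cover upright it is straight above the hinge
- spindle (a point): point on the vertical axis of the locking spindle, at the height of the wrench handle's axis (100 mm above the table); the wrench stays on the spindle
- nut (a joint): angle of the spindle with the wrench head, grows clockwise seen from above; it starts between 0 and 0.4 and runs up tight against a stop at 1.0. Running takes about 4 N at the grip; it stays where it is left
- click (a joint): angle of the wrench handle's breakaway knuckle, 30 mm from the spindle's axis; 0 at rest. When the spindle is tight it gives, clockwise, at about 11 N at the grip and then moves on with nearly the same force; past 0.10 it has clicked, the end of its travel is at 0.45 (past 0.35 counts as pushed to the end). It springs back to 0 when let go or eased
- wrench_grip (a point): middle of the black grip of the wrench handle: round, 22 mm thick, 95 mm long, level, lying straight out from the spindle, 160 mm from its axis; its x axis points outwards along the handle, z up
- alu0: silvery aluminium coupling of the same shape lying flat on the table, not part of the job, 60 mm across, 34 mm high. Origin at its middle
- alu1: another aluminium coupling lying flat, not part of the job, 60 mm across, 34 mm high. Origin at its middle
- spray: blue and yellow spray bottle, 170 mm tall, bystander. Origin at its underside's centre
- thread_paste: jar 64 mm wide, 70 mm tall, bystander. Origin at its underside's centre
- driver: screwdriver lying on the table, bystander. Origin at its underside's centre
- mug: blue mug 80 mm wide, 90 mm tall, bystander. Origin at its underside's centre
- carton: cardboard box 100 x 80 x 60 mm, bystander. Origin at its underside's centre

How it is judged:
On the way, in this order (a step that is already met when the one before it is completed fails the run):
1. every coupling rests inside the chamber (x of coupling0 in the frame of chamber between -0.075 and 0.075 m and y of coupling0 in the frame of chamber between -0.13 and 0.13 m and z of each of coupling0, coupling1, coupling2, coupling3 in the frame of chamber below 0.052 m and linear speed of each of coupling0, coupling1, coupling2, coupling3 below 0.05 m/s and x of coupling1 in the frame of chamber between -0.075 and 0.075 m and y of coupling1 in the frame of chamber between -0.13 and 0.13 m and x of coupling2 in the frame of chamber between -0.075 and 0.075 m and y of coupling2 in the frame of chamber between -0.13 and 0.13 m and x of coupling3 in the frame of chamber between -0.075 and 0.075 m and y of coupling3 in the frame of chamber between -0.13 and 0.13 m), for 0.2 s.
2. the cover is fully shut over them (all of step 1 and value of joint cover below 0.04 rad), for 0.3 s.
3. the spindle is tight and the wrench clicks with the cover shut (value of joint nut above 0.96 rad and value of joint click above 0.1 rad and value of joint cover below 0.05 rad), for 0.05 s.
At the end, for the whole second after the job is handed in: every coupling lies at rest inside the chamber on its floor (its middle less than 52 mm above the table, so none on top of another), the cover is shut to within 0.04 rad, the spindle is still tight (above 0.85 rad) and the wrench handle has sprung back (click under 0.05 rad) (all of step 2 and value of joint nut above 0.85 rad and value of joint click below 0.05 rad); the robot touches nothing.
It fails at once if the cover is slammed: the last 0.15 rad shut faster than 0.7 rad/s (value of joint cover below 0.15 rad and velocity of joint cover below -0.7 rad/s).
It fails at once if the wrench handle is pushed past 0.35 rad of its click travel (value of joint click above 0.35 rad).
It fails at once if the spindle is run up tight while the cover is still open (value of joint nut above 0.8 rad and value of joint cover above 0.1 rad).
It fails at once if a bystander is pushed more than 60 mm away (distance of any of alu0, alu1, spray, thread_paste, driver, mug, carton from where it was at the start of the episode above 0.06 m).
Of coupling0, coupling1, coupling2, coupling3 only 2 to 4 are there at a start; the rules pass over those that are not, and their reading is None.
At some moment in a run one of coupling0, coupling1, coupling2, coupling3 may be knocked a few centimetres aside while the robot is not near it.
Once in a run the grip may slacken for a moment while it holds something.
It also fails if it takes over 210 s, if anything falls off the work surface, if the arm or the gripper's body presses on something with over 40 N, if the wrist force passes 120 N, or if a joint passes its speed limit or range.

## Robot

A 6-joint arm with a two-finger parallel gripper is mounted at the origin on the work surface. World frame = base frame: x ahead of the robot, y to its left, z up, the work surface at z = 0. Lengths are in m, angles in rad, forces in N, time in s.
With the tool pointing down it reaches from about 0.35 to 0.875 m from the base axis. Payload 4.2 kg.
Tool frame: the origin (TCP) lies at the very end of the fingers, on their centre line; the grasp point (between the pads) lies robot.grip_point_offset behind it (robot.grip_point_offset is the distance from the TCP to the grasp point, in m); z points along the fingers, y is the line along which they close (so a half turn about z gives the same grasp; the last joint's range is limited). The gripper opens to 85 mm and grips with 20 to 120 N. Pads are 22 mm wide; open, the fingers measure 114 mm over their backs; the gripper's body (76 mm by 85 mm) begins 54 mm behind the grasp point. The pads swing forward as they close: fully open they stand 13 mm farther back than shut.
Start: joints at [1.443, 0.385, 0.008, 0, -1.194, -0.259], TCP at [0.236, 0.579, 0.231] pointing down, gripper open.
Joint ranges: [-3.14, 3.14], [-1.21, 2.06], [-1.07, 1.41], [-3.16, 2.05], [-2.99, -0.16], [-3.1, 3.1]. Speed limits (rad/s): [2.79, 2.79, 3.14, 3.14, 3.14, 3.14].

## Interface

Orientations are given as a unit quaternion [x, y, z, w].
In Python, from bench import robot gives the robot as it stands.
- The arm moves only by the shell command python3 shift.py FILE, which reads ROWS from the file FILE. ROWS is one flat JSON list of numbers that holds 1 to 8 rows one after another, with no inner brackets; each row has 7 numbers: the opening from 0.0 (shut) to 1.0 (fully open), then dx, dy, dz in m, then a rotation vector rx, ry, rz in rad; each row is the pose to reach, as a shift and turn from the pose commanded when the command began, along the tool's axes at that moment; what a row does not reach only later rows make up. A row lasts 1/10 s, in which the tool goes at most 0.05 m and 0.15 rad, less where a joint would pass 70% of its speed; a pose out of reach is approached as far as the arm can. The fingers move at their own pace and stop on an object; the grip force is fixed at half the most. Time passes only in rows, so rows that do not move let the fingers close. It prints the time, the measured TCP pose, the force, the opening and the grip force at its end. Input that does not fit is refused with a message, and nothing moves.
- robot.observe(): the state, without advancing time (a new reading comes with each control period).
- robot.camera(name): name is "side" or "top" or "wrist"; returns a dict with "pixels" (420x560x3 uint8, red, green, blue), "intrinsics" (3x3 intrinsics, pixels), "distortion" ([k1, k2, p1, p2, k3] as OpenCV has them; the pictures are not rectified), "rvec" (rotation vector, rad) and "tvec" (3), from world to camera coordinates, as OpenCV has them. Camera axes: x right, y down, z forward; pixel columns grow to the right and rows downward; lengths in m; the calibration is good to about 2 mm. A picture is of the moment at which its call begins. There is no depth.
- robot.hand_in(): hands the job in; it is judged then, once.
The state is a dict: "time_s": time; "qpos": joint angles; "joint_vel": joint speeds; "joint_efforts": joint torques, N m; "position": TCP position; "ee_rot": TCP orientation; "ft_force": force on the tool from outside, world axes, zero at the start; "wrist_torque": the same for the moment, N m; "width": opening from 0.0 (shut) to 1.0 (fully open); "finger_force": force on a finger pad.
Only numpy, scipy, OpenCV 4.12 (cv2) and the standard library are available. Lean on these libraries where they do the work, as an engineer would, in place of code of your own. Each camera call takes 0.05 s, during which the arm holds its last target. There are 200 camera calls.

## Working session

There is one attempt and no reset: what is moved stays moved. The work goes in short steps, Python scripts to look and compute and a shell command to move; the robot and the scene stay as the last step left them, time stands still between calls to the robot, and variables do not carry over. Pictures are saved under pics/ and viewed, at most 14 in all, crops included, and the job is handed in when it is done.

```bash
ls; mkdir -p pics
python3 - <<'E'
from bench import robot
import cv2
print(robot.observe(), robot.grip_point_offset)
for n in ("side","top"):
    c=robot.camera(n); cv2.imwrite(f"pics/{n}0.png",c["pixels"][:,:,::-1])
    R=cv2.Rodrigues(c["rvec"])[0]; print(n,-R.T@c["tvec"].ravel(),R[2],c["intrinsics"].tolist(),c["distortion"])
E
```

```text
bench.py
pics
shift.py
{'time_s': 0.0, 'qpos': array([ 1.44260541e+00,  3.85539352e-01,  6.62694613e-03, -5.22615947e-04,
       -1.19398497e+00, -2.58569230e-01]), 'joint_vel': array([-0.00122996, -0.00025729, -0.00088501, -0.00023306,  0.00076113,
        0.00172347]), 'joint_efforts': array([ 2.10253957e-04, -3.92291522e+01,  1.88397521e+01,  4.18630421e+00,
       -4.63729579e-03,  1.06204592e-07]), 'position': array([0.23551727, 0.5782965 , 0.2302289 ]), 'ee_rot': array([ 9.81341168e-01, -1.92271552e-01, -1.73923944e-04,  1.06411494e-03]), 'ft_force': array([ 0.23850942, -0.15919987, -0.23528657]), 'wrist_torque': array([ 0.04701689,  0.03436521, -0.01136072]), 'finger_force': 0.0, 'width': 1.0002026012901766} 0.0187
side [0.49009708 0.83804364 1.21770788] [ 0.05135464 -0.63225751 -0.77305442] [[542.4376240387737, 0.0, 271.3513740408027], [0.0, 542.4376240387737, 207.83589872046386], [0.0, 0.0, 1.0]] [-0.21240317  0.          0.          0.          0.        ]
top [ 0.46264418 -0.06932467  1.32388699] [ 0.07206185 -0.00249264 -0.99739705] [[402.3695679060571, 0.0, 284.49018925243047], [0.0, 402.3695679060571, 203.44418916280068], [0.0, 0.0, 1.0]] [0.00190387 0.         0.         0.         0.        ]
```

View pics/top0.png

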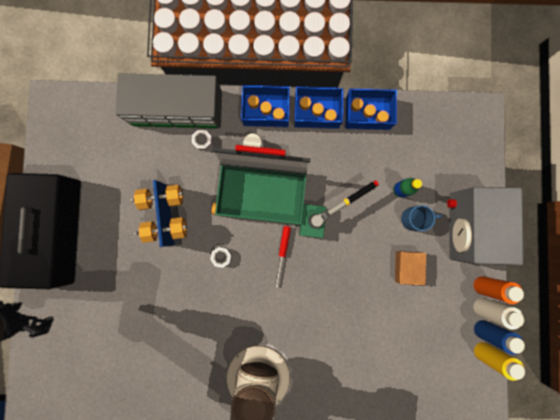

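View pics/side0.png

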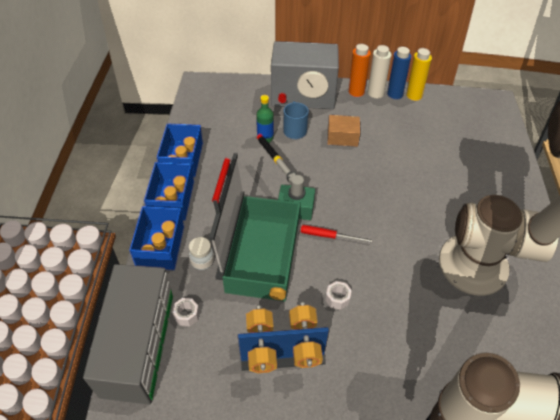

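The top view shows four couplings on the rack around (160,213), the chamber at (262,193), the red bar at (260,150), the wrench running from (318,218) to (375,184), and the mug and spray near (410,200). The side view agrees, and also shows an orange spot at (278,293) beside the chamber. Next: enlarged crops.

Run:
```python
import cv2,numpy as np
t=cv2.imread("pics/top0.png"); s=cv2.imread("pics/side0.png")
a=cv2.resize(t[130:250,120:320],None,fx=4,fy=4,interpolation=cv2.INTER_CUBIC)
cv2.imwrite("pics/c1.png",a)
b=cv2.resize(s[120:390,180:400],(488,600),interpolation=cv2.INTER_CUBIC)
cv2.imwrite("pics/c2.png",b)
```

```text
(no output)
```

View pics/c1.png

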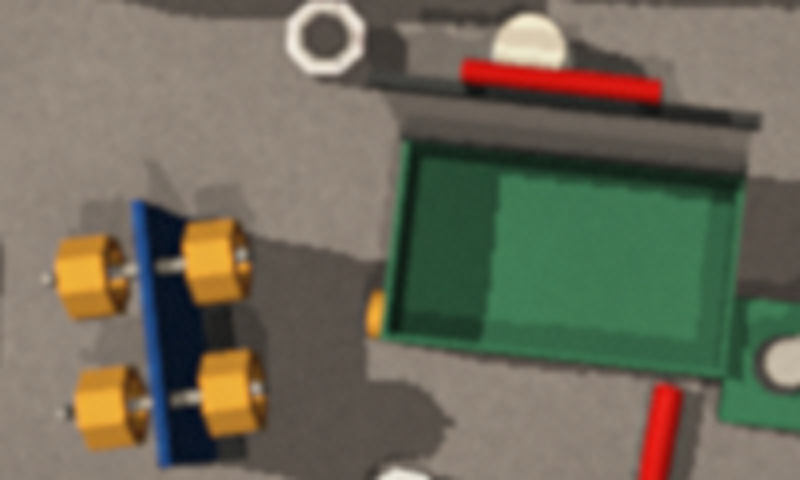

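View pics/c2.png

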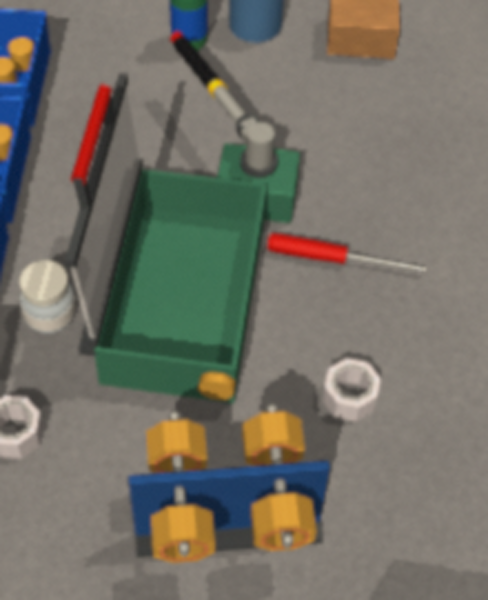

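Crops: the rack's top edge runs from c1 (140,203) to (165,465), with the couplings at c1 (90,276), (215,262), (110,407) and (231,391). The chamber rim corners are near (405,138), (746,182), (722,378) and (383,338). The orange spot is only a badge on the chamber wall.

```bash
cat > h.py <<'E'
import cv2,numpy as np
from bench import robot
from scipy.spatial.transform import Rotation as Ro
def ray(c,uv):
    K=np.array(c["intrinsics"]);D=np.array(c["distortion"],float)
    p=cv2.undistortPoints(np.array([[uv]],float),K,D)[0,0]
    R=cv2.Rodrigues(np.array(c["rvec"],float))[0]
    return -R.T@np.array(c["tvec"]).ravel(), R.T@np.array([p[0],p[1],1.])
def onz(c,uv,z):
    o,d=ray(c,uv); return o+d*(z-o[2])/d[2]
def tri(c1,u1,c2,u2):
    o1,d1=ray(c1,u1);o2,d2=ray(c2,u2)
    s=np.linalg.lstsq(np.c_[d1,-d2],o2-o1,rcond=None)[0]
    a,b=o1+s[0]*d1,o2+s[1]*d2
    return (a+b)/2,np.linalg.norm(a-b)
def toolshift(target,yaw=None):
    "shift in tool axes from measured pose to TCP target"
    s=robot.observe(); R=Ro.from_quat(s["ee_rot"])
    return R.inv().apply(np.array(target)-s["position"])
E
python3 - <<'E'
from h import *
np.set_printoptions(precision=4,suppress=True)
c=robot.camera("top"); s=robot.camera("side")
f=lambda x,y:(120+x/4-.375,130+y/4-.375)
g=lambda x,y:(180+x*220/488-.25,120+y*.45-.25)
A=onz(c,f(141,201),.14);B=onz(c,f(166,465),.14);d=A-B
print("rack",(A+B)/2,np.linalg.norm(d),np.degrees(np.arctan2(d[1],d[0])))
C=[onz(c,f(*p),.075) for p in((405,137),(746,182),(722,378),(383,338))]
print("chamber",np.mean(C,0),[np.linalg.norm(C[i]-C[i-1]) for i in range(4)])
d=C[0]+C[3]-C[1]-C[2];print("y axis yaw",np.degrees(np.arctan2(-d[0],d[1])));d=C[0]+C[1]-C[2]-C[3];print("x yaw",np.degrees(np.arctan2(d[1],d[0])))
print("bar",tri(c,f(562,82),s,g(92,132)))
print("spindle top",tri(c,f(785,362),s,g(260,132)))
hsv=cv2.cvtColor(c["pixels"],cv2.COLOR_RGB2HSV)
m=cv2.inRange(hsv,(10,140,60),(28,255,255));m[:,:130]=0;m[:,190:]=0;m[:180]=0;m[250:]=0
n,l,st,ce=cv2.connectedComponentsWithStats(m)
for i in range(1,n):
    if st[i,4]>100:print("coupling",ce[i],st[i],onz(c,ce[i],.125))
# pegs tips in crop, z=.136
for p in((44,279),(64,412),(245,259),(261,391)):print("tip",onz(c,f(*p),.13))
# wrench: yellow ring, red end
for n,u,v in(("ring",(347,201),g(216,86)),("redend",(376,183),g(177,37))):print(n,tri(c,u,s,v))
for n,p in(("spray",(407,187)),("mug",(416,217)),("carton",(412,267)),("driver",(286,240))):print(n,onz(c,p,.05))
E
```

```text
rack [0.511  0.2989 0.14  ] 0.1955651401100479 8.19243801538218
chamber [0.5798 0.0027 0.075 ] [np.float64(0.15822018446455205), np.float64(0.26924305078417077), np.float64(0.15432944876829727), np.float64(0.2647991948427327)]
y axis yaw -5.617376969629195
x yaw -4.817145612165442
bar (array([ 0.6758, -0.0045,  0.2829]), np.float64(0.00039430285691057176))
spindle top (array([ 0.5015, -0.1676,  0.1185]), np.float64(0.0013651243160655868))
coupling [173.1809 195.0296] [165 185  18  22 304] [0.5656 0.2608 0.125 ]
coupling [142.0033 198.9365] [134 189  18  21 299] [0.5514 0.3531 0.125 ]
coupling [177.2325 227.5414] [169 217  18  22 314] [0.469  0.2443 0.125 ]
coupling [146.9795 231.6404] [139 222  18  20 292] [0.4545 0.3333 0.125 ]
tip [0.5488 0.385  0.13  ]
tip [0.4507 0.365  0.13  ]
tip [0.5677 0.2367 0.13  ]
tip [0.4701 0.2204 0.13  ]
ring (array([ 0.5629, -0.2632,  0.098 ]), np.float64(0.001938195118298775))
redend (array([ 0.6212, -0.3512,  0.099 ]), np.float64(0.0005610769321481548))
spray [ 0.6177 -0.4615  0.05  ]
mug [ 0.5228 -0.4904  0.05  ]
carton [ 0.3653 -0.4783  0.05  ]
driver [ 0.4393 -0.0803  0.05  ]
```

```bash
echo '[1,0.378,0.09,0.02,0,0,1.027,1,0.378,0.09,0.02,0,0,1.027,1,0.378,0.09,0.02,0,0,1.027,1,0.378,0.09,0.02,0,0,1.027,1,0.378,0.09,0.02,0,0,1.027,1,0.378,0.09,0.02,0,0,1.027,1,0.378,0.09,0.02,0,0,1.027,1,0.378,0.09,0.02,0,0,1.027]' > mv.in && python3 shift.py mv.in
python3 - <<'E'
from h import *
s=robot.observe();print(s["position"],Ro.from_quat(s["ee_rot"]).as_matrix().round(3))
print(toolshift([.5524,.352,.085]))
E
```

```text
time_s: 1.0
position: [0.5537, 0.3508, 0.2108]
ee_rot: [0.759, -0.651, -0.0, 0.0]
ft_force: [-0.1, 0.5, -0.4]
width: 0.997
finger_force: 0.0
[0.55367215 0.35078231 0.2108308 ] [[ 0.153 -0.988 -0.   ]
 [-0.988 -0.153 -0.001]
 [ 0.     0.001 -1.   ]]
[-0.0014535   0.0010053   0.12583071]
```

Run:
```python
from h import *
c=robot.camera("wrist");cv2.imwrite("pics/w1.png",c["pixels"][:,:,::-1])
o,d=ray(c,(280,210));print(o,d)
hsv=cv2.cvtColor(c["pixels"],cv2.COLOR_RGB2HSV)
m=cv2.inRange(hsv,(10,140,60),(28,255,255))
n,l,st,ce=cv2.connectedComponentsWithStats(m)
for i in range(1,n):
    if st[i,4]>300:print(st[i],onz(c,ce[i],.13))
```

```text
[0.56506501 0.27519202 0.3537139 ] [-0.060301    0.28228488 -0.95761016]
[ 375   47  111   63 6324] [0.47676726 0.24813218 0.13      ]
[ 224   48   98   64 5973] [0.56765541 0.26360898 0.13      ]
[ 366  185   98   70 5618] [0.46375602 0.33457769 0.13      ]
[ 229  191   88   71 5345] [0.55382698 0.35297581 0.13      ]
```

View pics/w1.png

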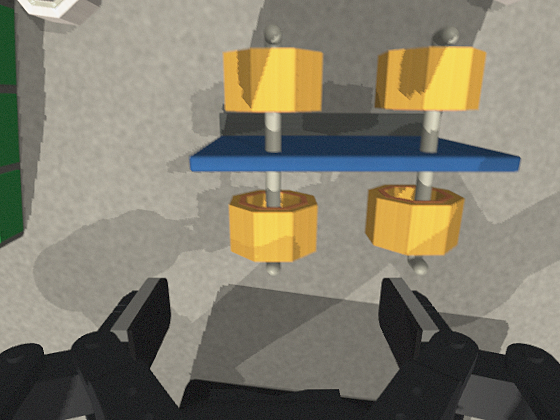

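The wrist view has the near coupling at (273,225), centred between the fingers at (150,290) and (395,290). It hangs square, so I'll descend.

```bash
echo '[1,-0.002,0.001,0.05,0,0,0,1,-0.002,0.001,0.09,0,0,0,1,-0.002,0.001,0.124,0,0,0,1,-0.002,0.001,0.124,0,0,0,0,-0.002,0.001,0.124,0,0,0,0,-0.002,0.001,0.124,0,0,0,0,-0.002,0.001,0.124,0,0,0,0,-0.002,0.001,0.124,0,0,0]' > mv.in && python3 shift.py mv.in; echo '[0,0,0,0,0,0,0,0,0,0,0,0,0,0,0,0,0,-0.01,0,0,0,0,0,0,-0.019,0,0,0,0,0,0,-0.019,0,0,0]' > mv.in && python3 shift.py mv.in
```

```text
time_s: 1.85
position: [0.552, 0.3562, 0.0903]
ee_rot: [0.761, -0.649, 0.0, -0.003]
ft_force: [0.1, 0.3, 4.8]
width: 0.69
finger_force: 66.6
time_s: 2.35
position: [0.5509, 0.3549, 0.1076]
ee_rot: [0.76, -0.649, 0.0, -0.001]
ft_force: [0.5, 0.2, -2.6]
width: 0.691
finger_force: 65.7
```

```bash
echo '[0,-0.02,0,0,0,0,0,0,-0.045,0,0,0,0,0,0,-0.068,0,0,0,0,0,0,-0.068,0,0,0,0,0,0,-0.068,0,0,0,0,0,0,-0.068,0,-0.04,0,0,0,0,-0.068,0,-0.09,0,0,0,0,-0.068,0,-0.09,0,0,0]' > mv.in && python3 shift.py mv.in
python3 - <<'E'
from h import *
s=robot.observe();print(s["position"],s["ft_force"],s["width"])
v=np.array([.0924,.9957,0]);C=np.array([.580,.003,0])
for y in(.1,-.085,.04,-.022):print(y,C+y*v,toolshift(C+y*v+[0,0,.2]))
E
```

```text
time_s: 3.15
position: [0.5437, 0.4239, 0.2056]
ee_rot: [0.761, -0.649, 0.002, -0.008]
ft_force: [-0.1, -0.2, -1.5]
width: 0.691
finger_force: 67.0
[0.54366974 0.42393599 0.20559126] [-0.10382629 -0.16148336 -1.467338  ] 0.6911766659369305
0.1 [0.58924 0.10257 0.     ] [0.32456911 0.00552359 0.0028972 ]
-0.085 [ 0.572146  -0.0816345  0.       ] [0.50379513 0.05131787 0.00079422]
0.04 [0.583696 0.042828 0.      ] [0.38269647 0.02037579 0.00221515]
-0.022 [ 0.5779672 -0.0189054  0.       ] [0.4427614  0.03572306 0.00151037]
```

```bash
echo '[0,0.05,0,0,0,0,0,0,0.1,0.01,0,0,0,0.05,0,0.15,0.015,0,0,0,0.1,0,0.2,0.02,0,0,0,0.15,0,0.25,0.025,0,0,0,0.2,0,0.3,0.03,0,0,0,0.25,0,0.35,0.035,0,0,0,0.25,0,0.4,0.04,0,0,0,0.25]' > mv.in && python3 shift.py mv.in | tail -2;  echo '[0,0.08,0.038,0,0,0,0,0,0.08,0.038,0,0,0,0,0,0.08,0.038,0,0,0,0,0,0.08,0.038,0,0,0,0,0,0.08,0.038,0,0,0,0]' > mv.in && python3 shift.py mv.in
python3 - <<'E'
from h import *
s=robot.observe();R=Ro.from_quat(s["ee_rot"]).as_matrix();print(R.round(3))
print(toolshift([.572,-.0816,.022]))
E
```

```text
width: 0.688
finger_force: 66.8
time_s: 4.45
position: [0.5177, -0.053, 0.1963]
ee_rot: [-0.673, 0.739, -0.0, 0.0]
ft_force: [-0.4, -0.4, -3.7]
width: 0.69
finger_force: 66.8
[[-0.093 -0.996  0.   ]
 [-0.996  0.093  0.   ]
 [-0.    -0.    -1.   ]]
[ 0.02345534 -0.05662343  0.1743714 ]
```

```bash
echo '[0,0.0235,-0.057,0,0,0,0,0,0.0235,-0.057,0,0,0,0,0,0.0235,-0.057,0.05,0,0,0,0,0.0235,-0.057,0.1,0,0,0,0,0.0235,-0.057,0.14,0,0,0,0,0.0235,-0.057,0.16,0,0,0,0,0.0235,-0.057,0.174,0,0,0,0,0.0235,-0.057,0.174,0,0,0]' > mv.in && python3 shift.py mv.in;  echo '[0,0,0,0,0,0,0,0,0,0,0,0,0,0]' > mv.in && python3 shift.py mv.in
```

```text
time_s: 5.25
position: [0.5722, -0.0809, 0.0207]
ee_rot: [-0.674, 0.739, 0.001, -0.001]
ft_force: [0.3, 0.3, -3.2]
width: 0.688
finger_force: 67.2
time_s: 5.45
position: [0.5729, -0.0812, 0.0226]
ee_rot: [-0.674, 0.739, -0.0, 0.0]
ft_force: [-0.1, -0.6, -3.6]
width: 0.688
finger_force: 67.2
```

```bash
echo '[0,0,0,0.003,0,0,0,0,0,0,0.003,0,0,0,0.85,0,0,0.003,0,0,0,0.85,0,0,0.003,0,0,0,0.85,0,0,0.003,0,0,0,0.85,0,0,-0.05,0,0,0,0.85,0,0,-0.1,0,0,0,0.85,0,0,-0.18,0,0,0]' > mv.in && python3 shift.py mv.in;  echo '[1,0,0,-0.01,0,0,0,1,0,0,-0.01,0,0,0]' > mv.in && python3 shift.py mv.in
python3 - <<'E'
from h import *
c=robot.camera("wrist");cv2.imwrite("pics/w2.png",c["pixels"][:,:,::-1])
# aim over coupling +y,-x peg
t=[.4536,.3345,.2]; print(toolshift(t))
E
```

```text
time_s: 6.25
position: [0.572, -0.082, 0.1713]
ee_rot: [-0.674, 0.739, -0.0, -0.0]
ft_force: [1.6, -0.2, 0.3]
width: 0.849
finger_force: 0.0
time_s: 6.45
position: [0.5735, -0.0817, 0.1825]
ee_rot: [-0.673, 0.739, -0.002, 0.003]
ft_force: [-0.1, 0.5, -1.0]
width: 1.002
finger_force: 0.0
[-0.40336008  0.15672939 -0.0199701 ]
```

View pics/w2.png

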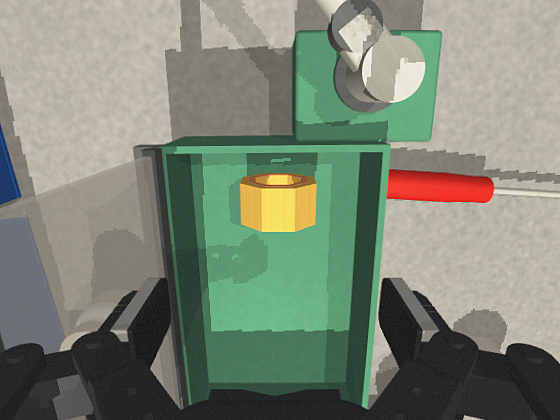

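The first coupling stands upright on the chamber floor at (278,203), centred between the walls. Next, the second one.

```bash
echo '[1,-0.403,0.157,-0.025,0,0,-0.251,1,-0.403,0.157,-0.025,0,0,-0.251,1,-0.403,0.157,-0.025,0,0,-0.251,1,-0.403,0.157,-0.025,0,0,-0.251,1,-0.403,0.157,-0.025,0,0,-0.251,1,-0.403,0.157,-0.025,0,0,-0.251,1,-0.403,0.157,-0.025,0,0,-0.251,1,-0.403,0.157,-0.025,0,0,-0.251]' > mv.in && python3 shift.py mv.in >/dev/null
python3 - <<'E'
from h import *
s=robot.observe();print(s["position"],toolshift([.4536,.3345,.087]))
E
```

```text
[0.46048844 0.30313995 0.19998233] [-0.03236983  0.00143504  0.11289838]
```

```bash
echo '[1,0,0,0,0,0,0,1,0,0,0,0,0,0]' > mv.in && python3 shift.py mv.in >/dev/null
python3 - <<'E'
from h import *
s=robot.observe();print(s["position"],Ro.from_quat(s["ee_rot"]).as_matrix()[:,0],toolshift([.4536,.3345,.087]))
E
```

```text
[0.46091862 0.30249868 0.1998426 ] [ 0.15956055 -0.987184    0.0028586 ] [-0.03308153  0.0016575   0.11275622]
```

```bash
echo '[1,-0.033,0.0015,0,0,0,0,1,-0.033,0.0015,0.03,0,0,0,1,-0.033,0.0015,0.08,0,0,0,1,-0.033,0.0015,0.112,0,0,0,1,-0.033,0.0015,0.112,0,0,0,0,-0.033,0.0015,0.112,0,0,0,0,-0.033,0.0015,0.112,0,0,0,0,-0.033,0.0015,0.112,0,0,0]' > mv.in && python3 shift.py mv.in; echo '[0,0,0,0,0,0,0,0,0,0,0,0,0,0,0,0,0,0,0,0,0,0,0,0,-0.01,0,0,0,0,0,0,-0.019,0,0,0,0,0,0,-0.019,0,0,0]' > mv.in && python3 shift.py mv.in
```

```text
time_s: 8.3
position: [0.4568, 0.335, 0.0925]
ee_rot: [0.761, -0.649, 0.0, -0.002]
ft_force: [1.3, -0.8, 0.9]
width: 0.687
finger_force: 66.2
time_s: 8.9
position: [0.4559, 0.3351, 0.1106]
ee_rot: [0.761, -0.649, -0.0, -0.001]
ft_force: [0.7, -0.1, -4.0]
width: 0.696
finger_force: 65.9
```

```bash
echo '[0,-0.02,0,0,0,0,0,0,-0.045,0,0,0,0,0,0,-0.07,0,0,0,0,0,0,-0.07,0,0,0,0,0,0,-0.07,0,0,0,0,0,0,-0.07,0,-0.04,0,0,0,0,-0.07,0,-0.095,0,0,0,0,-0.07,0,-0.095,0,0,0]' > mv.in && python3 shift.py mv.in
python3 - <<'E'
from h import *
s=robot.observe();v=np.array([.0924,.9957,0]);C=np.array([.580,.003,0])
print(toolshift(C-.024*v+[0,0,.2]))
E
```

```text
time_s: 9.7
position: [0.4475, 0.406, 0.2118]
ee_rot: [0.761, -0.649, 0.0, -0.007]
ft_force: [0.8, -0.1, -3.5]
width: 0.688
finger_force: 67.8
[ 0.44225486 -0.06093291  0.00881894]
```

```bash
echo '[0,0.442,-0.061,0.005,0,0,0.251,0,0.442,-0.061,0.005,0,0,0.251,0,0.442,-0.061,0.005,0,0,0.251,0,0.442,-0.061,0.005,0,0,0.251,0,0.442,-0.061,0.005,0,0,0.251,0,0.442,-0.061,0.005,0,0,0.251,0,0.442,-0.061,0.005,0,0,0.251,0,0.442,-0.061,0.005,0,0,0.251]' > mv.in && python3 shift.py mv.in >/dev/null;  echo '[0,0,0,0,0,0,0,0,0,0,0,0,0,0,0,0,0,0,0,0,0]' > mv.in && python3 shift.py mv.in
python3 - <<'E'
from h import *
v=np.array([.0924,.9957,0]);C=np.array([.580,.003,0])
print(toolshift(C-.024*v+[0,0,.022]),robot.observe()["ee_rot"])
E
```

```text
time_s: 10.8
position: [0.5603, 0.0211, 0.1993]
ee_rot: [-0.673, 0.739, 0.0, -0.0]
ft_force: [0.7, 0.0, -3.6]
width: 0.685
finger_force: 67.6
[ 0.04014786 -0.02149748  0.17730241] [-6.73377188e-01  7.39298838e-01  4.70588929e-04 -4.10486170e-04]
```

```bash
echo '[0,0.04,-0.0215,0,0,0,0,0,0.04,-0.0215,0.01,0,0,0,0,0.04,-0.0215,0.05,0,0,0,0,0.04,-0.0215,0.1,0,0,0,0,0.04,-0.0215,0.14,0,0,0,0,0.04,-0.0215,0.165,0,0,0,0,0.04,-0.0215,0.177,0,0,0,0,0.04,-0.0215,0.179,0,0,0]' > mv.in && python3 shift.py mv.in;  echo '[0,0,0,0,0,0,0,0,0,0,0,0,0,0,0.85,0,0,0,0,0,0,0.85,0,0,0,0,0,0,0.85,0,0,0,0,0,0,0.85,0,0,-0.05,0,0,0,0.85,0,0,-0.1,0,0,0,0.85,0,0,-0.18,0,0,0]' > mv.in && python3 shift.py mv.in;  echo '[1,0,0,-0.01,0,0,0,1,0,0,-0.01,0,0,0]' > mv.in && python3 shift.py mv.in
python3 - <<'E'
from h import *
c=robot.camera("top")
hsv=cv2.cvtColor(c["pixels"],cv2.COLOR_RGB2HSV)
m=cv2.inRange(hsv,(10,140,60),(28,255,255));m[:,:130]=0;m[:,310:]=0;m[:150]=0;m[250:]=0
n,l,st,ce=cv2.connectedComponentsWithStats(m)
for i in range(1,n):
    if st[i,4]>60:print("coupling",ce[i],st[i],onz(c,ce[i],.125),onz(c,ce[i],.055))
print(toolshift([.5664,.2613,.2]))
E
```

```text
time_s: 11.6
position: [0.5784, -0.0198, 0.0214]
ee_rot: [-0.675, 0.738, 0.0, -0.001]
ft_force: [-5.9, 1.7, 8.5]
width: 0.691
finger_force: 69.4
time_s: 12.4
position: [0.5786, -0.0211, 0.1729]
ee_rot: [-0.673, 0.739, -0.0, -0.0]
ft_force: [1.0, 0.2, -0.3]
width: 0.85
finger_force: 0.0
time_s: 12.6
position: [0.5801, -0.0207, 0.1841]
ee_rot: [-0.673, 0.739, -0.002, 0.003]
ft_force: [-0.0, -0.8, -0.9]
width: 1.0
finger_force: 0.0
coupling [287.1790393  198.52401747] [281 189  13  20 229] [ 0.56422359 -0.07996782  0.125     ] [ 0.57015455 -0.08058925  0.055     ]
[-0.27975788  0.03853363 -0.01823496]
```

```bash
echo '[1,-0.28,0.0385,-0.02,0,0,-0.251,1,-0.28,0.0385,-0.02,0,0,-0.251,1,-0.28,0.0385,-0.02,0,0,-0.251,1,-0.28,0.0385,-0.02,0,0,-0.251,1,-0.28,0.0385,-0.02,0,0,-0.251,1,-0.28,0.0385,-0.02,0,0,-0.251,1,-0.28,0.0385,-0.02,0,0,-0.251,1,-0.28,0.0385,-0.02,0,0,-0.251]' > mv.in && python3 shift.py mv.in >/dev/null
python3 - <<'E'
from h import *
s=robot.observe();print(s["position"],Ro.from_quat(s["ee_rot"]).as_matrix()[:,0])
c=robot.camera("wrist")
hsv=cv2.cvtColor(c["pixels"],cv2.COLOR_RGB2HSV)
m=cv2.inRange(hsv,(10,140,60),(28,255,255))
n,l,st,ce=cv2.connectedComponentsWithStats(m)
for i in range(1,n):
    if st[i,4]>300:print(st[i],onz(c,ce[i],.13))
print(toolshift([.5664,.2613,.087]))
E
```

```text
[0.56520974 0.26151545 0.19814254] [ 0.15856351 -0.98734641  0.00216221]
[ 311   48   54   31 1164] [0.5458112  0.16050514 0.13      ]
[ 367  187  104   75 6173] [0.47778546 0.24442291 0.13      ]
[ 223  188   94   76 6081] [0.56764892 0.25958735 0.13      ]
[-0.00070656 -0.00145572  0.11161721]
```

```bash
echo '[1,0,-0.0015,0.03,0,0,0,1,0,-0.0015,0.08,0,0,0,1,0,-0.0015,0.111,0,0,0,1,0,-0.0015,0.111,0,0,0,0,0,-0.0015,0.111,0,0,0,0,0,-0.0015,0.111,0,0,0,0,0,-0.0015,0.111,0,0,0,0,0,-0.0015,0.111,0,0,0]' > mv.in && python3 shift.py mv.in; echo '[0,0,0,0,0,0,0,0,0,0,0,0,0,0,0,0,0,-0.01,0,0,0,0,0,0,-0.019,0,0,0,0,0,0,-0.019,0,0,0]' > mv.in && python3 shift.py mv.in; echo '[0,0.02,0,0,0,0,0,0,0.045,0,0,0,0,0,0,0.07,0,0,0,0,0,0,0.07,0,0,0,0,0,0,0.07,0,0,0,0,0,0,0.07,0,-0.04,0,0,0,0,0.07,0,-0.095,0,0,0,0,0.07,0,-0.095,0,0,0]' > mv.in && python3 shift.py mv.in
python3 - <<'E'
from h import *
v=np.array([.0924,.9957,0]);C=np.array([.580,.003,0])
print(toolshift(C+.037*v+[0,0,.2]))
E
```

```text
time_s: 14.3
position: [0.5693, 0.2621, 0.0925]
ee_rot: [0.761, -0.649, 0.001, -0.002]
ft_force: [0.7, -1.2, 4.9]
width: 0.687
finger_force: 66.8
time_s: 14.8
position: [0.5683, 0.2623, 0.1102]
ee_rot: [0.761, -0.649, 0.0, -0.001]
ft_force: [1.3, 1.6, -3.6]
width: 0.69
finger_force: 66.1
time_s: 15.6
position: [0.5827, 0.1948, 0.2116]
ee_rot: [0.761, -0.648, 0.003, -0.007]
ft_force: [0.6, -0.3, -1.9]
width: 0.691
finger_force: 67.3
[0.15309485 0.02420715 0.01073743]
```

```bash
echo '[0,0.153,0.024,0.005,0,0,0.251,0,0.153,0.024,0.005,0,0,0.251,0,0.153,0.024,0.005,0,0,0.251,0,0.153,0.024,0.005,0,0,0.251,0,0.153,0.024,0.005,0,0,0.251,0,0.153,0.024,0.005,0,0,0.251]' > mv.in && python3 shift.py mv.in
python3 - <<'E'
from h import *
v=np.array([.0924,.9957,0]);C=np.array([.580,.003,0])
print(toolshift(C+.037*v+[0,0,.0215]))
E
```

```text
time_s: 16.2
position: [0.5793, 0.0386, 0.1986]
ee_rot: [-0.674, 0.739, 0.0, 0.0]
ft_force: [-0.1, -0.1, -2.5]
width: 0.692
finger_force: 67.1
[-0.00158858 -0.00402163  0.17708793]
```

```bash
echo '[0,-0.0015,-0.004,0.01,0,0,0,0,-0.0015,-0.004,0.05,0,0,0,0,-0.0015,-0.004,0.1,0,0,0,0,-0.0015,-0.004,0.14,0,0,0,0,-0.0015,-0.004,0.165,0,0,0,0,-0.0015,-0.004,0.177,0,0,0,0,-0.0015,-0.004,0.177,0,0,0,0,-0.0015,-0.004,0.177,0,0,0]' > mv.in && python3 shift.py mv.in;  echo '[0,0,0,0,0,0,0,0,0,0,0,0,0,0,0.85,0,0,0,0,0,0,0.85,0,0,0,0,0,0,0.85,0,0,0,0,0,0,0.85,0,0,-0.05,0,0,0,0.85,0,0,-0.1,0,0,0,0.85,0,0,-0.18,0,0,0]' > mv.in && python3 shift.py mv.in;  echo '[1,0,0,-0.01,0,0,0,1,0,0,-0.01,0,0,0]' > mv.in && python3 shift.py mv.in
python3 - <<'E'
from h import *
print(toolshift([.4685,.245,.2]))
E
```

```text
time_s: 17.0
position: [0.5843, 0.0402, 0.0221]
ee_rot: [-0.674, 0.739, -0.0, 0.001]
ft_force: [-0.0, -0.5, -3.2]
width: 0.689
finger_force: 67.4
time_s: 17.8
position: [0.5832, 0.0386, 0.1738]
ee_rot: [-0.673, 0.739, -0.0, -0.0]
ft_force: [0.7, 0.1, 0.0]
width: 0.853
finger_force: 0.0
time_s: 18.0
position: [0.5847, 0.0392, 0.1851]
ee_rot: [-0.673, 0.739, -0.001, 0.003]
ft_force: [0.2, -0.5, -0.4]
width: 1.0
finger_force: 0.0
[-0.19419428  0.13474073 -0.01525143]
```

```bash
echo '[1,-0.194,0.135,-0.02,0,0,-0.251,1,-0.194,0.135,-0.02,0,0,-0.251,1,-0.194,0.135,-0.02,0,0,-0.251,1,-0.194,0.135,-0.02,0,0,-0.251,1,-0.194,0.135,-0.02,0,0,-0.251,1,-0.194,0.135,-0.02,0,0,-0.251,1,-0.194,0.135,-0.02,0,0,-0.251,1,-0.194,0.135,-0.02,0,0,-0.251]' > mv.in && python3 shift.py mv.in >/dev/null
python3 - <<'E'
from h import *
s=robot.observe();print(s["position"],Ro.from_quat(s["ee_rot"]).as_matrix()[:,0])
c=robot.camera("wrist")
hsv=cv2.cvtColor(c["pixels"],cv2.COLOR_RGB2HSV)
m=cv2.inRange(hsv,(10,140,60),(28,255,255))
n,l,st,ce=cv2.connectedComponentsWithStats(m)
for i in range(1,n):
    if st[i,4]>300:print(st[i],onz(c,ce[i],.13))
print(toolshift([.4695,.246,.087]))
E
```

```text
[0.46669994 0.24353457 0.20053308] [ 0.15643247 -0.98768749  0.00151733]
[180  52  54  29 947] [0.51810649 0.15538944 0.13      ]
[ 224  189   93   75 5930] [0.46900241 0.24285546 0.13      ]
[-0.00237354 -0.00314299  0.11377693]
```

```bash
echo '[1,-0.001,-0.003,0.03,0,0,0,1,-0.001,-0.003,0.08,0,0,0,1,-0.001,-0.003,0.113,0,0,0,1,-0.001,-0.003,0.113,0,0,0,0,-0.001,-0.003,0.113,0,0,0,0,-0.001,-0.003,0.113,0,0,0,0,-0.001,-0.003,0.113,0,0,0,0,-0.001,-0.003,0.113,0,0,0]' > mv.in && python3 shift.py mv.in; echo '[0,0,0,0,0,0,0,0,0,0,0,0,0,0,0,0,0,-0.01,0,0,0,0,0,0,-0.019,0,0,0,0,0,0,-0.019,0,0,0]' > mv.in && python3 shift.py mv.in; echo '[0,0.02,0,0,0,0,0,0,0.045,0,0,0,0,0,0,0.07,0,0,0,0,0,0,0.07,0,0,0,0,0,0,0.07,0,0,0,0,0,0,0.07,0,-0.04,0,0,0,0,0.07,0,-0.095,0,0,0,0,0.07,0,-0.095,0,0,0]' > mv.in && python3 shift.py mv.in
python3 - <<'E'
from h import *
v=np.array([.0924,.9957,0]);C=np.array([.580,.003,0])
print(toolshift(C+.097*v+[0,0,.2]))
E
```

```text
time_s: 19.65
position: [0.4711, 0.2466, 0.0911]
ee_rot: [0.761, -0.649, 0.001, -0.002]
ft_force: [0.5, -2.8, 5.2]
width: 0.692
finger_force: 66.4
time_s: 20.15
position: [0.4702, 0.2466, 0.1091]
ee_rot: [0.761, -0.649, 0.0, -0.001]
ft_force: [0.6, 0.3, -3.9]
width: 0.691
finger_force: 66.0
time_s: 20.95
position: [0.4846, 0.1798, 0.2098]
ee_rot: [0.762, -0.648, 0.003, -0.007]
ft_force: [1.7, 1.3, -3.0]
width: 0.69
finger_force: 68.1
[ 0.09592688 -0.09000153  0.01056321]
```

```bash
echo '[0,0.096,-0.09,0.005,0,0,0.251,0,0.096,-0.09,0.005,0,0,0.251,0,0.096,-0.09,0.005,0,0,0.251,0,0.096,-0.09,0.005,0,0,0.251,0,0.096,-0.09,0.005,0,0,0.251,0,0.096,-0.09,0.005,0,0,0.251]' > mv.in && python3 shift.py mv.in
python3 - <<'E'
from h import *
v=np.array([.0924,.9957,0]);C=np.array([.580,.003,0])
print(toolshift(C+.097*v+[0,0,.0215]))
c=robot.camera("wrist");cv2.imwrite("pics/w3.png",c["pixels"][:,:,::-1])
E
```

```text
time_s: 21.55
position: [0.5839, 0.0969, 0.1971]
ee_rot: [-0.674, 0.739, 0.001, -0.001]
ft_force: [-0.1, -0.7, -4.8]
width: 0.686
finger_force: 68.0
[-0.00315131 -0.00512408  0.17555462]
```

View pics/w3.png

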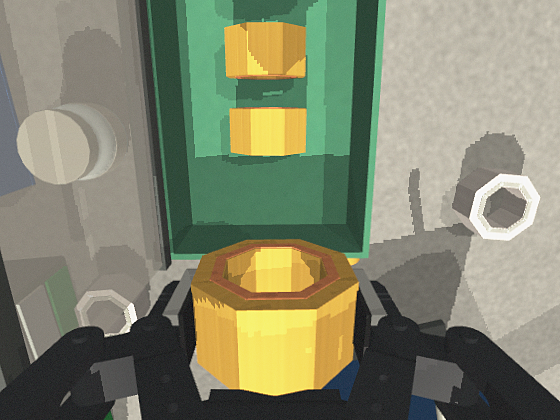

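The view shows two placed couplings at (265,50) and (267,132), free space in front of them, and the fourth held level.

```bash
echo '[0,-0.003,-0.005,0.01,0,0,0,0,-0.003,-0.005,0.05,0,0,0,0,-0.003,-0.005,0.1,0,0,0,0,-0.003,-0.005,0.14,0,0,0,0,-0.003,-0.005,0.165,0,0,0,0,-0.003,-0.005,0.176,0,0,0,0,-0.003,-0.005,0.176,0,0,0,0,-0.003,-0.005,0.176,0,0,0]' > mv.in && python3 shift.py mv.in;  echo '[0,0,0,0,0,0,0,0,0,0,0,0,0,0,0.85,0,0,0,0,0,0,0.85,0,0,0,0,0,0,0.85,0,0,0,0,0,0,0.85,0,0,-0.05,0,0,0,0.85,0,0,-0.1,0,0,0,0.85,0,0,-0.18,0,0,0]' > mv.in && python3 shift.py mv.in;  echo '[1,-0.05,0.05,-0.05,0,0,0,1,-0.1,0.1,-0.1,0,0,0,1,-0.15,0.15,-0.15,0,0,0,1,-0.15,0.15,-0.15,0,0,0,1,-0.15,0.15,-0.15,0,0,0,1,-0.15,0.15,-0.15,0,0,0]' > mv.in && python3 shift.py mv.in
python3 - <<'E'
from h import *
c=robot.camera("top");t=c["pixels"][:,:,::-1]
cv2.imwrite("pics/t2.png",cv2.resize(t[130:270,120:320],None,fx=4,fy=4,interpolation=cv2.INTER_CUBIC))
E
```

```text
time_s: 22.4
position: [0.591, 0.0997, 0.0227]
ee_rot: [-0.674, 0.739, -0.001, 0.001]
ft_force: [-0.7, -0.6, -4.4]
width: 0.689
finger_force: 68.1
time_s: 23.2
position: [0.59, 0.0986, 0.174]
ee_rot: [-0.674, 0.739, -0.0, -0.0]
ft_force: [0.7, 0.0, -0.6]
width: 0.85
finger_force: 0.0
time_s: 23.8
position: [0.4539, 0.265, 0.3268]
ee_rot: [-0.675, 0.738, -0.0, 0.005]
ft_force: [-0.9, 0.7, 0.1]
width: 1.001
finger_force: 0.0
```

View pics/t2.png

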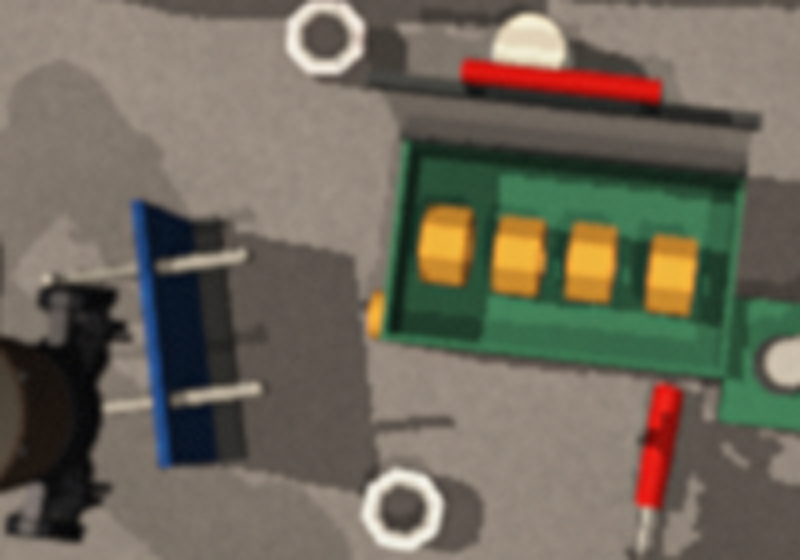

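All four couplings sit side by side on the floor, at crop (447,245), (519,256), (591,262) and (671,274), and the bar at (562,82) hasn't moved. I'll grip the bar from above next.

Run:
```python
from h import *
print(toolshift([.676,-.0045,.34]),robot.observe()["position"])
```

```text
[ 0.24813055 -0.24523393 -0.01448409] [0.45389928 0.26454592 0.32572405]
```

```bash
echo '[0.6,0.248,-0.245,-0.018,0,0,0,0.6,0.248,-0.245,-0.018,0,0,0,0.6,0.248,-0.245,-0.018,0,0,0,0.6,0.248,-0.245,-0.018,0,0,0,0.6,0.248,-0.245,-0.018,0,0,0,0.6,0.248,-0.245,-0.018,0,0,0,0.6,0.248,-0.245,-0.018,0,0,0,0.6,0.248,-0.245,-0.018,0,0,0]' > mv.in && python3 shift.py mv.in; echo '[0.6,0,0,0,0,0,0,0.6,0,0,0,0,0,0]' > mv.in && python3 shift.py mv.in >/dev/null
python3 - <<'E'
from h import *
print(toolshift([.676,-.0045,.265]))
c=robot.camera("wrist");cv2.imwrite("pics/w4.png",c["pixels"][:,:,::-1])
hsv=cv2.cvtColor(c["pixels"],cv2.COLOR_RGB2HSV)
m=cv2.inRange(hsv,(0,170,80),(6,255,255))|cv2.inRange(hsv,(174,170,80),(180,255,255))
n,l,st,ce=cv2.connectedComponentsWithStats(m)
for i in range(1,n):
    if st[i,4]>300:print(st[i],onz(c,ce[i],.288))
E
```

```text
time_s: 24.65
position: [0.6778, -0.0138, 0.3359]
ee_rot: [-0.671, 0.742, 0.001, -0.002]
ft_force: [-0.9, 0.9, -0.4]
width: 0.595
finger_force: 0.0
[-0.00366904 -0.00074397  0.07398772]
[ 434   81   71   25 1360] [ 0.5676507  -0.07935448  0.288     ]
[ 256  134   30  215 5660] [ 0.6758229  -0.00995506  0.288     ]
```

View pics/w4.png

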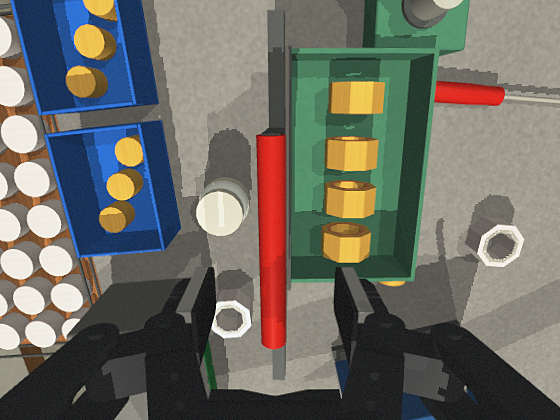

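The red bar at (271,240) lies between the fingertips at (200,295) and (348,295), with all the couplings visible in the chamber.

```bash
echo '[0.6,-0.002,-0.001,0.04,0,0,0,0.6,-0.002,-0.001,0.072,0,0,0,0.6,-0.002,-0.001,0.072,0,0,0,0,-0.002,-0.001,0.072,0,0,0,0,-0.002,-0.001,0.072,0,0,0,0,-0.002,-0.001,0.072,0,0,0,0,-0.002,-0.001,0.072,0,0,0,0,-0.002,-0.001,0.072,0,0,0]' > mv.in && python3 shift.py mv.in
python3 - <<'E'
from h import *
s=robot.observe();p=s["position"];R=Ro.from_quat(s["ee_rot"])
b=p+np.array([0,0,.0187]);h=np.array([.6597,-.0044,.08]);ax=np.array([.9957,-.0924,0])
d=(b-h)@ax;z=b[2]-.08;r=np.hypot(d,z);a=np.arctan2(z,-d);print(p,"theta",a,"r",r,R.as_matrix().round(3).tolist())
r=.205
for th in np.arange(1.6,-.01,-.1):
    t=h+ax*(-r*np.cos(th))+[0,0,r*np.sin(th)-.0187]; t[:2]+= ((p-h)[:2]-ax[:2]*d) 
    print(round(th,2),R.inv().apply(t-p).round(4))
E
```

```text
time_s: 25.7
position: [0.6776, -0.0054, 0.2711]
ee_rot: [-0.674, 0.739, -0.002, 0.002]
ft_force: [-0.1, 2.3, 5.5]
width: 0.161
finger_force: 58.6
[ 0.67759774 -0.00536098  0.27114206] theta 1.655937890611309 r 0.21060494391693763 [[-0.092, -0.996, 0.005], [-0.996, 0.092, 0.001], [-0.001, -0.005, -1.0]]
1.6 [-0.      0.0119  0.0049]
1.5 [-0.      0.0324  0.0052]
1.4 [-0.      0.0528  0.0076]
1.3 [-0.      0.0728  0.0119]
1.2 [-0.      0.0923  0.0183]
1.1 [-0.      0.111   0.0266]
1.0 [-0.      0.1289  0.0367]
0.9 [-0.      0.1456  0.0485]
0.8 [-0.     0.161  0.062]
0.7 [-0.      0.1751  0.0769]
0.6 [0.     0.1876 0.0931]
0.5 [0.     0.1984 0.1106]
0.4 [0.     0.2074 0.129 ]
0.3 [0.     0.2145 0.1482]
0.2 [1.000e-04 2.197e-01 1.680e-01]
0.1 [1.000e-04 2.228e-01 1.882e-01]
-0.0 [1.000e-04 2.240e-01 2.087e-01]
```

```bash
echo '[0,0,0.012,0,0,0,0,0,0,0.032,0,0,0,0,0,0,0.053,0.0025,0,0,0,0,0,0.073,0.007,0,0,0,0,0,0.092,0.013,0,0,0,0,0,0.111,0.0215,0,0,0,0,0,0.129,0.032,0,0,0,0,0,0.129,0.032,0,0,0]' > mv.in && python3 shift.py mv.in
```

```text
time_s: 26.5
position: [0.5467, 0.0058, 0.2374]
ee_rot: [-0.674, 0.739, -0.0, 0.0]
ft_force: [-6.3, -0.3, 4.4]
width: 0.159
finger_force: 61.5
```

```bash
echo '[0,0,0.017,0.012,0,0,0,0,0,0.032,0.025,0,0,0,0,0,0.046,0.04,0,0,0,0,0,0.059,0.056,0,0,0,0,0,0.0695,0.074,0,0,0,0,0,0.0785,0.092,0,0,0,0,0,0.0856,0.1115,0,0,0,0,0,0.0856,0.1115,0,0,0]' > mv.in && python3 shift.py mv.in
python3 - <<'E'
from h import *
c=robot.camera("side");cv2.imwrite("pics/s2.png",cv2.resize(c["pixels"][100:340,160:420,::-1],None,fx=2.3,fy=2.3))
E
```

```text
time_s: 27.3
position: [0.4647, 0.013, 0.1234]
ee_rot: [-0.674, 0.739, -0.001, 0.0]
ft_force: [8.4, -9.5, -7.3]
width: 0.162
finger_force: 61.2
```

View pics/s2.png

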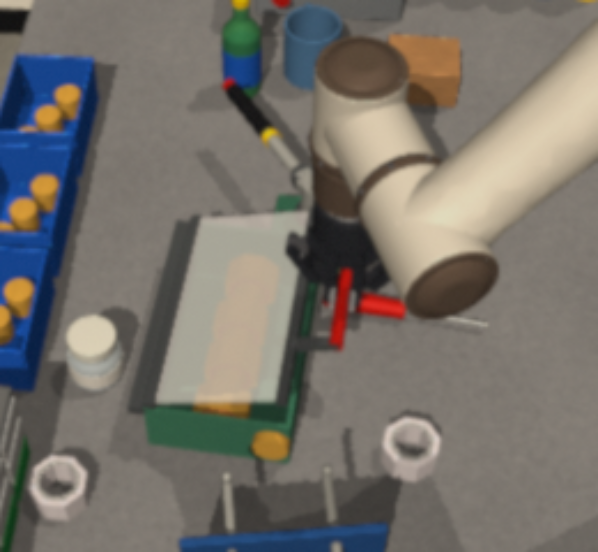

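The cover is about 0.3 rad from shut, with the bar at (342,308) in the gripper and nothing in its way. The last part goes slowly.

```bash
echo '[0,0,0.002,0.006,0,0,0,0,0,0.0035,0.012,0,0,0,0,0,0.005,0.018,0,0,0,0,0,0.006,0.023,0,0,0,0,0,0.007,0.028,0,0,0,0,0,0.0075,0.033,0,0,0,0,0,0.008,0.038,0,0,0,0,0,0.008,0.038,0,0,0]' > mv.in && python3 shift.py mv.in; echo '[0,0,0.0003,0.004,0,0,0,0,0,0.0006,0.008,0,0,0,0,0,0.001,0.012,0,0,0,0,0,0.001,0.016,0,0,0,0,0,0.001,0.02,0,0,0,0,0,0.001,0.022,0,0,0,0,0,0.001,0.022,0,0,0]' > mv.in && python3 shift.py mv.in
```

```text
time_s: 28.15
position: [0.4579, 0.0136, 0.087]
ee_rot: [-0.674, 0.739, -0.002, 0.001]
ft_force: [5.8, -12.3, -2.4]
width: 0.16
finger_force: 60.3
time_s: 28.85
position: [0.4571, 0.0143, 0.0676]
ee_rot: [-0.674, 0.739, -0.002, 0.001]
ft_force: [-1.6, -8.8, 20.6]
width: 0.161
finger_force: 62.9
```

```bash
echo '[0,0,0,0,0,0,0,0.4,0,0,0,0,0,0,0.4,0,0,0,0,0,0,0.4,0,0,0,0,0,0,0.4,0,0,-0.03,0,0,0,0.4,0,0,-0.07,0,0,0,0.4,0,0,-0.12,0,0,0,0.4,0,0,-0.17,0,0,0]' > mv.in && python3 shift.py mv.in; echo '[0,-0.03,0.05,-0.03,0,0,0,0,-0.06,0.1,-0.03,0,0,0,0,-0.06,0.1,-0.03,0,0,0,0,-0.06,0.1,-0.03,0,0,0]' > mv.in && python3 shift.py mv.in
python3 - <<'E'
from h import *
c=robot.camera("top");s=robot.camera("side")
def red(c,lo,hi):
    hsv=cv2.cvtColor(c["pixels"],cv2.COLOR_RGB2HSV)
    m=cv2.inRange(hsv,(0,170,80),(6,255,255))|cv2.inRange(hsv,(174,170,80),(180,255,255))
    n,l,st,ce=cv2.connectedComponentsWithStats(m)
    return [(ce[i],st[i]) for i in range(1,n) if st[i,4]>50]
for k in(c,s):
    for e in red(k,0,0):print(e)
    print()
cv2.imwrite("pics/t3.png",np.vstack([cv2.resize(c["pixels"][130:270,180:440,::-1],None,fx=3,fy=2.1),cv2.resize(s["pixels"][100:340,160:420,::-1],(780,300))]))
E
```

```text
time_s: 29.65
position: [0.4535, 0.015, 0.2356]
ee_rot: [-0.674, 0.739, 0.001, -0.001]
ft_force: [1.3, 0.2, -0.4]
width: 0.398
finger_force: 0.0
time_s: 30.05
position: [0.3584, 0.0851, 0.2649]
ee_rot: [-0.675, 0.738, 0.0, 0.001]
ft_force: [0.3, 0.2, 0.4]
width: -0.002
finger_force: 0.0
(array([451.62162162, 202.95945946]), array([447, 199,  10,   9,  74], dtype=int32))
(array([284.26818182, 240.75909091]), array([279, 226,  12,  31, 220], dtype=int32))
(array([256.21081081, 233.73513514]), array([235, 230,  42,   9, 185], dtype=int32))

(array([282.05357143,  97.80357143]), array([279,  94,   7,   9,  56], dtype=int32))
(array([315.16035635, 237.06013363]), array([301, 222,  35,  42, 449], dtype=int32))
```

View pics/t3.png

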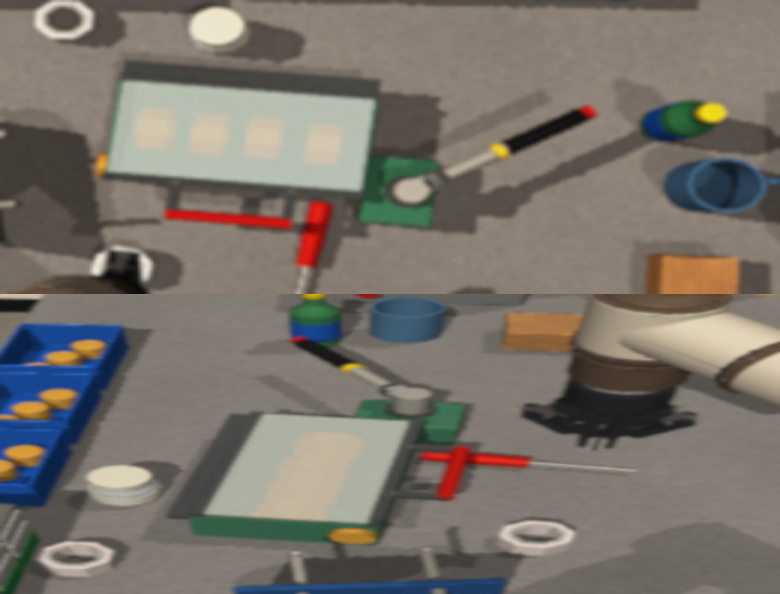

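The cover looks shut, with the bar at top pixel (256,234) and the panel flat over the rim. I'll probe the bar from above with closed fingers to confirm it's fully down.

Run:
```python
from h import *
c=robot.camera("top");print(onz(c,(256,233.7),.085),toolshift([.455,.0145,.10]))
```

```text
[0.45673901 0.0125323  0.085     ] [ 0.0605751  -0.10082326  0.16417194]
```

```bash
echo '[0,0.061,-0.101,0,0,0,0,0,0.061,-0.101,0,0,0,0,0,0.061,-0.101,0,0,0,0,0,0.061,-0.101,0.05,0,0,0,0,0.061,-0.101,0.1,0,0,0,0,0.061,-0.101,0.14,0,0,0,0,0.061,-0.101,0.165,0,0,0,0,0.061,-0.101,0.165,0,0,0]' > mv.in && python3 shift.py mv.in; echo '[0,0,0,0.004,0,0,0,0,0,0,0.008,0,0,0,0,0,0,0.011,0,0,0,0,0,0,0.013,0,0,0,0,0,0,0.015,0,0,0,0,0,0,0.015,0,0,0]' > mv.in && python3 shift.py mv.in
```

```text
time_s: 31.0
position: [0.4526, 0.012, 0.0952]
ee_rot: [-0.673, 0.74, 0.002, -0.005]
ft_force: [-0.6, -0.2, 0.5]
width: -0.003
finger_force: 0.0
time_s: 31.6
position: [0.4559, 0.0141, 0.0877]
ee_rot: [-0.674, 0.739, -0.001, 0.001]
ft_force: [-5.6, 0.3, 19.1]
width: -0.001
finger_force: 9.8
```

The bar's top is at 0.088 m with 19 N up, so the cover is fully shut. Next comes the wrench: push it with closed fingers from the +x side.

```bash
echo '[0,0,0,-0.05,0,0,0,0,0,0,-0.1,0,0,0,0,0,0,-0.13,0,0,0,0,0,0,-0.13,0,0,0]' > mv.in && python3 shift.py mv.in
cat > w.py <<'E'
from h import *
np.set_printoptions(precision=4,suppress=True)
S=np.array([.5015,-.1676])
def F(phi,D=.029,r=.14):
    return np.r_[S+r*np.array([np.cos(phi),np.sin(phi)])+D*np.array([-np.sin(phi),np.cos(phi)]),.08]
E
python3 - <<'E'
from w import *
t=F(-.995,.048);print(t,toolshift(t),toolshift(t+[0,0,.13]))
E
```

```text
time_s: 32.0
position: [0.4579, 0.0148, 0.2202]
ee_rot: [-0.674, 0.739, -0.003, 0.006]
ft_force: [0.5, -0.9, -0.0]
width: 0.0
finger_force: 0.0
[ 0.618  -0.2589  0.08  ] [ 0.2585 -0.1828  0.1412] [ 0.2579 -0.1844  0.0112]
```

```bash
echo '[0,0.258,-0.184,0,0,0,0,0,0.258,-0.184,0,0,0,0,0,0.258,-0.184,0,0,0,0,0,0.258,-0.184,0,0,0,0,0,0.258,-0.184,0,0,0,0,0,0.258,-0.184,0,0,0,0,0,0.258,-0.184,0,0,0,0,0,0.258,-0.184,0,0,0,0]' > mv.in && python3 shift.py mv.in
python3 - <<'E'
from w import *
t=F(-.995,.048);print(t,toolshift(t))
c=robot.camera("wrist");cv2.imwrite("pics/w5.png",c["pixels"][:,:,::-1])
E
```

```text
time_s: 32.8
position: [0.6144, -0.2623, 0.2123]
ee_rot: [-0.672, 0.74, 0.001, -0.001]
ft_force: [0.1, 0.1, -0.1]
width: 0.0
finger_force: 0.0
[ 0.618  -0.2589  0.08  ] [-0.0037 -0.0035  0.1323]
```

View pics/w5.png

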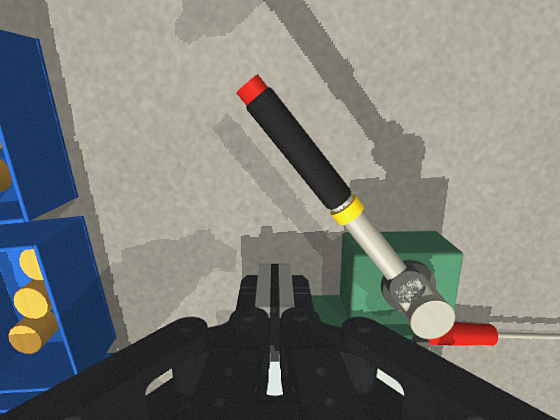

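The closed fingertips at (275,270) stand clear on the +x side of the wrench, whose grip runs from (255,90) to (345,205). I'll lower them.

```bash
echo '[0,0,0,0.05,0,0,0,0,0,0,0.1,0,0,0,0,0,0,0.132,0,0,0,0,0,0,0.132,0,0,0,0,0,0,0.132,0,0,0]' > mv.in && python3 shift.py mv.in
python3 - <<'E'
from w import *
for d in np.arange(0,1.25,.1):print(d.round(2),toolshift(F(-.995-d))[:2])
E
```

```text
time_s: 33.35
position: [0.6146, -0.2594, 0.0835]
ee_rot: [-0.674, 0.739, -0.0, -0.0]
ft_force: [0.1, -0.6, 1.2]
width: -0.0
finger_force: 0.0
0.0 [0.0109 0.0116]
0.1 [0.0214 0.0213]
0.2 [0.0308 0.032 ]
0.3 [0.0391 0.0437]
0.4 [0.0463 0.0561]
0.5 [0.0521 0.0691]
0.6 [0.0566 0.0827]
0.7 [0.0598 0.0966]
0.8 [0.0615 0.1108]
0.9 [0.0618 0.1251]
1.0 [0.0607 0.1393]
1.1 [0.0581 0.1534]
1.2 [0.0542 0.1671]
```

```bash
echo '[0,0.011,0.0115,0,0,0,0,0,0.016,0.0165,0,0,0,0,0,0.0215,0.0215,0,0,0,0,0,0.026,0.0265,0,0,0,0,0,0.031,0.032,0,0,0,0,0,0.035,0.038,0,0,0,0,0,0.039,0.0435,0,0,0,0,0,0.039,0.0435,0,0,0,0]' > mv.in && python3 shift.py mv.in; echo '[0,0.0035,0.006,0,0,0,0,0,0.007,0.0125,0,0,0,0,0,0.007,0.0125,0,0,0,0]' > mv.in && python3 shift.py mv.in
```

```text
time_s: 34.15
position: [0.5682, -0.2953, 0.0849]
ee_rot: [-0.673, 0.739, -0.002, 0.002]
ft_force: [2.6, 3.0, 1.4]
width: 0.002
finger_force: 1.2
time_s: 34.45
position: [0.5552, -0.3012, 0.0843]
ee_rot: [-0.673, 0.739, -0.002, 0.001]
ft_force: [2.4, 1.9, 1.5]
width: 0.005
finger_force: 1.3
```

```bash
echo '[0,0.003,0.0065,0,0,0,0,0,0.006,0.013,0,0,0,0,0,0.006,0.013,0,0,0,0]' > mv.in && python3 shift.py mv.in; echo '[0,0.002,0.0065,0,0,0,0,0,0.002,0.0065,0,0,0,0]' > mv.in && python3 shift.py mv.in; echo '[0,0.002,0.007,0,0,0,0,0,0.002,0.007,0,0,0,0]' > mv.in && python3 shift.py mv.in
```

```text
time_s: 34.75
position: [0.5414, -0.3059, 0.0836]
ee_rot: [-0.674, 0.739, -0.001, 0.001]
ft_force: [2.8, 0.6, 1.2]
width: 0.001
finger_force: 1.3
time_s: 34.95
position: [0.5347, -0.3072, 0.0833]
ee_rot: [-0.674, 0.739, -0.001, 0.0]
ft_force: [2.5, 1.3, 2.4]
width: 0.002
finger_force: 1.4
time_s: 35.15
position: [0.5272, -0.3085, 0.0829]
ee_rot: [-0.674, 0.739, -0.001, 0.0]
ft_force: [2.8, 0.9, 2.1]
width: 0.002
finger_force: 1.4
```

```bash
echo '[0,0.0015,0.007,0,0,0,0,0,0.0015,0.007,0,0,0,0]' > mv.in && python3 shift.py mv.in
```

```text
time_s: 35.35
position: [0.5199, -0.3092, 0.0827]
ee_rot: [-0.674, 0.739, -0.0, -0.0]
ft_force: [2.7, 0.8, 1.8]
width: -0.003
finger_force: 1.4
```

```bash
echo '[0,0.001,0.007,0,0,0,0,0,0.001,0.007,0,0,0,0]' > mv.in && python3 shift.py mv.in
```

```text
time_s: 35.55
position: [0.5127, -0.3095, 0.0826]
ee_rot: [-0.673, 0.739, -0.0, -0.0]
ft_force: [2.8, 1.5, 1.9]
width: -0.003
finger_force: 1.4
```

```bash
echo '[0,0.001,0.007,0,0,0,0,0,0.001,0.007,0,0,0,0]' > mv.in && python3 shift.py mv.in
```

```text
time_s: 35.75
position: [0.5056, -0.3097, 0.0824]
ee_rot: [-0.673, 0.739, 0.0, -0.0]
ft_force: [2.8, 0.4, 1.7]
width: 0.0
finger_force: 1.4
```

```bash
echo '[0,0,0.007,0,0,0,0,0,0,0.007,0,0,0,0]' > mv.in && python3 shift.py mv.in
```

```text
time_s: 35.95
position: [0.4987, -0.3091, 0.0824]
ee_rot: [-0.673, 0.739, -0.0, -0.0]
ft_force: [3.5, 0.6, 1.4]
width: -0.0
finger_force: 1.5
```

```bash
echo '[0,0,0.007,0,0,0,0,0,0,0.007,0,0,0,0]' > mv.in && python3 shift.py mv.in
```

```text
time_s: 36.15
position: [0.4957, -0.3089, 0.0833]
ee_rot: [-0.674, 0.739, -0.004, 0.003]
ft_force: [10.5, 1.0, -2.7]
width: -0.001
finger_force: 4.8
```

```bash
echo '[0,-0.0005,0.006,0,0,0,0,0,-0.0005,0.006,0,0,0,0]' > mv.in && python3 shift.py mv.in
```

```text
time_s: 36.35
position: [0.4916, -0.3083, 0.0835]
ee_rot: [-0.674, 0.739, -0.006, 0.003]
ft_force: [13.2, 1.2, -3.6]
width: 0.002
finger_force: 6.4
```

```bash
echo '[0,-0.0005,0.006,0,0,0,0,0,-0.0005,0.006,0,0,0,0]' > mv.in && python3 shift.py mv.in
```

```text
time_s: 36.55
position: [0.4861, -0.3073, 0.0836]
ee_rot: [-0.674, 0.739, -0.006, 0.004]
ft_force: [13.4, 0.7, -2.6]
width: 0.0
finger_force: 6.5
```

The force jumped and levelled off near 13 N, so the spindle is tight and the knuckle is giving. About 11 mm more puts the click near 0.17 rad.

```bash
echo '[0,-0.001,0.006,0,0,0,0,0,-0.002,0.011,0,0,0,0,0,-0.002,0.011,0,0,0,0,0,-0.002,0.011,0,0,0,0]' > mv.in && python3 shift.py mv.in
```

```text
time_s: 36.95
position: [0.4761, -0.3048, 0.0838]
ee_rot: [-0.674, 0.739, -0.007, 0.004]
ft_force: [14.5, -0.2, -5.2]
width: -0.002
finger_force: 6.7
```

```bash
echo '[0,-0.0005,0.003,0,0,0,0,0,-0.0005,0.003,0,0,0,0]' > mv.in && python3 shift.py mv.in
python3 - <<'E'
from w import *
c=robot.camera("top");s=robot.camera("side")
cv2.imwrite("pics/t4.png",np.hstack([cv2.resize(c["pixels"][140:280,280:420,::-1],(400,400)),cv2.resize(s["pixels"][80:240,240:400,::-1],(400,400))]))
E
```

```text
time_s: 37.15
position: [0.4733, -0.3039, 0.0838]
ee_rot: [-0.674, 0.739, -0.007, 0.004]
ft_force: [15.2, 0.2, -3.8]
width: -0.001
finger_force: 6.8
```

View pics/t4.png

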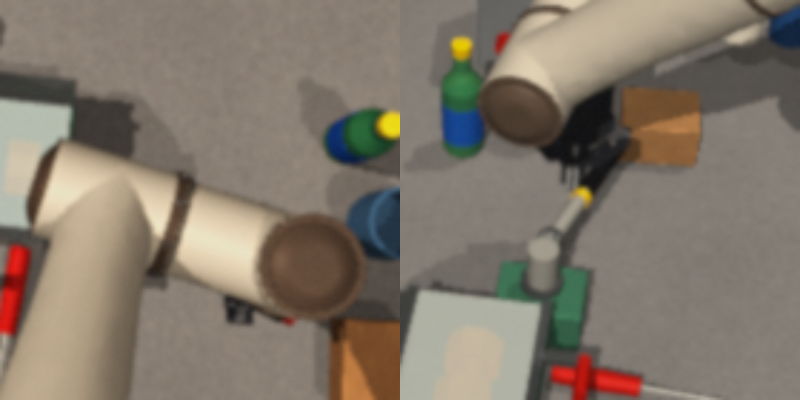

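The handle is bent past the knuckle, ring at (583,195) in the right half. I'll back off the way I came, rise, and check the wrench.

```bash
echo '[0,0,-0.01,0,0,0,0,0,0.002,-0.02,0,0,0,0,0,0.002,-0.03,0,0,0,0,0,0.002,-0.05,0,0,0,0,0,0.002,-0.065,0,0,0,0,0,0.002,-0.065,-0.05,0,0,0,0,0.002,-0.065,-0.1,0,0,0,0,0.002,-0.065,-0.15,0,0,0]' > mv.in && python3 shift.py mv.in; echo '[0,-0.05,0.03,-0.03,0,0,0,0,-0.1,0.06,-0.06,0,0,0,0,-0.15,0.09,-0.06,0,0,0,0,-0.2,0.12,-0.06,0,0,0,0,-0.25,0.15,-0.06,0,0,0,0,-0.3,0.15,-0.06,0,0,0,0,-0.35,0.15,-0.06,0,0,0,0,-0.4,0.15,-0.06,0,0,0]' > mv.in && python3 shift.py mv.in; echo '[0,0,0,0,0,0,0,0,0,0,0,0,0,0]' > mv.in && python3 shift.py mv.in >/dev/null
python3 - <<'E'
from w import *
c=robot.camera("top");s=robot.camera("side")
cv2.imwrite("pics/t5.png",np.hstack([cv2.resize(c["pixels"][130:300,180:440,::-1],(460,300)),cv2.resize(s["pixels"][80:340,160:420,::-1],(340,300))]))
E
```

```text
time_s: 38.05
position: [0.5283, -0.3104, 0.2321]
ee_rot: [-0.673, 0.739, 0.003, -0.002]
ft_force: [1.1, -0.9, -0.2]
width: -0.002
finger_force: 0.0
time_s: 38.85
position: [0.4146, 0.0536, 0.2917]
ee_rot: [-0.673, 0.739, 0.0, -0.002]
ft_force: [1.5, -0.5, 0.2]
width: -0.003
finger_force: 0.0
```

View pics/t5.png

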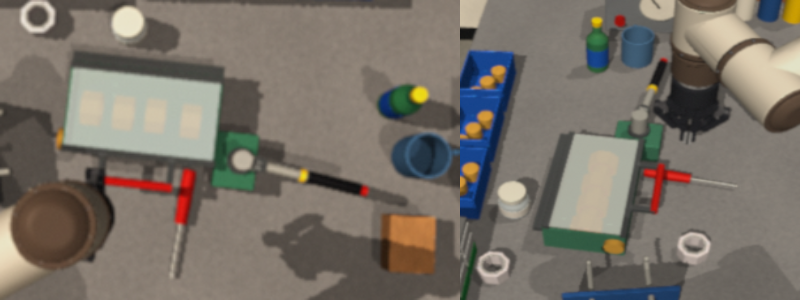

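The wrench handle is straight again, from the spindle at (243,160) to its red end at (364,189), about 0.8 rad on from the start. The cover is shut, the couplings are inside and the bystanders haven't moved, so I'm handing in.

```bash
python3 -c "
from bench import robot
print(robot.hand_in())"
```

```text
the job is handed in; nothing more can be done
None
```

I handed the job in at about 39 s of the 210 s allowed: all four couplings are side by side in the chamber, the cover is fully shut, and the spindle is tight with the wrench clicked at about 0.2 rad by estimate and sprung back straight; the hand-in returned no verdict.

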